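# Load the orbital shaker with culture flasks

## Task

Load the shaker: stand the four conical flasks upright in the clamps on its platform, the two large flasks in the two large clamps and the two small flasks in the two small clamps, each seated flat on the bottom of its clamp between the prongs. Set them down gently, do not drop or tip them, and leave the two round bottles with blue caps where they stand.

Things in the scene. Friction and masses are not known exactly. Their poses are not given: they have to be found in the camera images.
- large_flask_1_mid (a point): large conical flask of frosted white plastic, 130 mm tall: foot 66 mm across, narrowing upwards to 31 mm, with a straight aluminium cap, 37 mm across, fixed on the top 42 mm. 0.13 to 0.22 kg. This point is at its centre, 65 mm above its underside; z is its axis, up. The middle of the cap, where it is best gripped, is 44 mm above this point
- large_flask_2_mid (a point): large conical flask of frosted white plastic, 130 mm tall: foot 66 mm across, narrowing upwards to 31 mm, with a straight aluminium cap, 37 mm across, fixed on the top 42 mm. 0.13 to 0.22 kg. This point is at its centre, 65 mm above its underside; z is its axis, up. The middle of the cap, where it is best gripped, is 44 mm above this point
- small_flask_1_mid (a point): small conical flask of frosted white plastic, 98 mm tall: foot 51 mm across, narrowing upwards to 24 mm, with a straight aluminium cap, 29 mm across, fixed on the top 36 mm. 0.07 to 0.12 kg. This point is at its centre, 49 mm above its underside; z is its axis, up. The middle of the cap, where it is best gripped, is 31 mm above this point
- small_flask_2_mid (a point): small conical flask of frosted white plastic, 98 mm tall: foot 51 mm across, narrowing upwards to 24 mm, with a straight aluminium cap, 29 mm across, fixed on the top 36 mm. 0.07 to 0.12 kg. This point is at its centre, 49 mm above its underside; z is its axis, up. The middle of the cap, where it is best gripped, is 31 mm above this point
- large_clamp_1_seat (a point): large steel flask clamp, one of four fixed on the square platform of the low white shaker (106 mm between neighbours): a seat and four rigid prongs on the diagonals, 78 mm clear between opposite prongs, 93 mm at the flared tips 47 mm above the seat. This point is the middle of the seat's upper face (74 mm above the worktop), on which a flask's underside stands; z is up
- large_clamp_2_seat (a point): large steel flask clamp, one of four fixed on the square platform of the low white shaker (106 mm between neighbours): a seat and four rigid prongs on the diagonals, 78 mm clear between opposite prongs, 93 mm at the flared tips 47 mm above the seat. This point is the middle of the seat's upper face (74 mm above the worktop), on which a flask's underside stands; z is up
- small_clamp_1_seat (a point): small steel flask clamp on the same platform: a seat and four rigid prongs on the diagonals, 63 mm clear between opposite prongs (too narrow for a large flask), 78 mm at the flared tips 37 mm above the seat. This point is the middle of the seat's upper face (74 mm above the worktop), on which a flask's underside stands; z is up
- small_clamp_2_seat (a point): small steel flask clamp on the same platform: a seat and four rigid prongs on the diagonals, 63 mm clear between opposite prongs (too narrow for a large flask), 78 mm at the flared tips 37 mm above the seat. This point is the middle of the seat's upper face (74 mm above the worktop), on which a flask's underside stands; z is up
- pink_bottle_mid (a point): small round glass bottle with a blue cap and pink contents, 56 mm in diameter, 105 mm tall, standing among the flasks; not part of the load, leave it where it stands. This point is at its centre, half-way up
- tall_bottle_mid (a point): tall round glass bottle with a blue cap and tan contents, 68 mm in diameter, 140 mm tall; not part of the load, leave it where it stands. This point is at its centre, half-way up
Things that resemble listed ones, but are neither listed nor needed, are in the scene too. Leave any orange or red look-alike of the part that bears large_flask_2_mid alone.

How it is judged:
By the outcome, as a careful person would: the job done as asked, in the order asked, and still so for the second after the job is handed in, with the robot touching nothing.
It also fails if it takes over 128 s, if anything falls off the work surface, if the arm or the gripper's body presses on something with over 40 N, if the wrist force passes 120 N, or if a joint passes its speed limit or range.

## Robot

A 7-joint arm with a two-finger parallel gripper is mounted at the origin on a cart in front of the work surface, level with it; the furniture and walls round the work are solid. World frame = base frame: x ahead of the robot, y to its left, z up, the work surface at z = 0. Lengths are in m, angles in rad, forces in N, time in s.
With the tool pointing down it reaches from about 0.425 to 1.025 m from the base axis. Payload 9.4 kg.
Tool frame: the origin (TCP) lies at the very end of the fingers, on their centre line; the grasp point (between the pads) lies 19 mm behind it (r.hold_point_z is the distance from the TCP to the grasp point, in m); z points along the fingers, y is the line along which they close (so a half turn about z gives the same grasp; the last joint's range is limited). The gripper opens to 85 mm and grips with 20 to 120 N. Pads are 22 mm wide; open, the fingers measure 114 mm over their backs; the gripper's body (76 mm by 85 mm) begins 54 mm behind the grasp point. The pads swing forward as they close: fully open they stand 13 mm farther back than shut.
Start: joints at [1.256, 0.599, -0.003, 1.599, 0.002, 0.943, -0.08], TCP at [0.171, -0.705, 0.231] pointing down, gripper open.
Joint ranges: [-2.57, 2.57], [-0.35, 1.97], [-1.29, 1.29], [0.11, 2.56], [-1.05, 4.19], [0.11, 1.86], [-2.63, 2.63]. Speed limits (rad/s): [2.22, 2.22, 3.01, 3.01, 3.14, 3.14, 3.14].

## Interface

Orientations are given as a rotation vector (axis times angle).
In Python, from bench import r gives the robot as it stands. The module is installed in compiled form; this text tells all that it offers.
- The arm moves only by the tool arm_command, never from a script. Its argument "commands" is a list of rows, each an object with "angular": the turn, a rotation vector about the tool's x, y, z in units of pi/4 rad (1.0 is pi/4 rad), a list of three; "linear": the shift along the tool's x, y, z in units of 300 mm (1.0 is 300 mm), a list of three; "hand": the closure in counts, from 0 (fully open) to 255 (shut). In form: [{"angular": [ax, ay, az], "linear": [dx, dy, dz], "hand": hand}, ...]. A call has exactly 10 rows; each row shifts and turns the commanded pose from where the row before left it, along the tool's axes as they then stand; what a row does not reach is not made up. A row lasts 1/10 s, in which the tool goes at most 50 mm and 8.59 degrees, less where a joint would pass 70% of its speed; a pose out of reach is approached as far as the arm can. A call with a number of a shift or a turn outside -1 to 1 is refused whole. A call with a gripper value outside its range is refused whole. The fingers move at their own pace and stop on an object; "newtons" is the grip in N (left out, the last holds). Time passes only in rows, so rows that do not move let the fingers close, or fill a call up. It gives the time, the measured TCP pose, the force, the opening and the grip force at its end, in the units of the state.
- r.get_obs(): the state, without advancing time (a new reading comes with each control period).
- r.read_camera(name): name is "scene" or "top" or "wrist"; returns a dict with "pixels" (420x560x3 uint8, red, green, blue), "range_z" (420x560 float32, m along the optical axis (not along the pixel's ray), 0 where there is no reading), "fx", "fy", "cx", "cy" (pixels), "position" and "attitude" of the camera in the world. Camera axes: x right, y down, z forward; pixel columns grow to the right and rows downward; lengths in m; the calibration is good to about 2 mm. A picture is of the moment at which its call begins.
- r.hand_in(): hands the job in; it is judged then, once.
The state is a dict: "clock": time; "joint_positions": joint angles; "joint_velocities": joint speeds; "joint_torque": joint torques, N m; "ee_pos": TCP position; "ee_rot": TCP orientation; "contact_force": force on the tool from outside, world axes, zero at the start; "moment": the same for the moment, N m; "opening": finger opening in m; "gripper_force": force on a finger pad.
Only numpy, scipy, OpenCV 4.12 (cv2) and the standard library are available. Lean on these libraries where they do the work, as an engineer would, in place of code of your own. Each camera call takes 0.05 s, during which the arm holds its last target. There are 200 camera calls.

## Working session

There is one attempt and no reset: what is moved stays moved. The work goes in short steps, Python scripts to look and compute and a tool call to move; the robot and the scene stay as the last step left them, time stands still between calls to the robot, and variables do not carry over. Pictures are saved under pics/ and viewed, at most 14 in all, crops included, and the job is handed in when it is done.

Besides the shell and the picture viewer there is one more tool, called by a JSON object that holds its "method" and its "body", one argument or row to a line. arm_command: Moves the arm, as the interface text tells. Shifts and turns lie within -1 to 1; 1 stands for 300 mm of shift or pi/4 rad of turn. Its arguments: {"type":"object","properties":{"commands":{"type":"array","items":{"type":"object","properties":{"angular":{"type":"array","items":{"type":"number"}},"linear":{"type":"array","items":{"type":"number"}},"hand":{"type":"number"}}}},"newtons":{"type":"number"}},"required":["commands"]}

```bash
mkdir -p pics; cat > h.py <<'E'
import numpy as np, cv2
from scipy.spatial.transform import Rotation as R
from bench import r
def cam(n):
    c=r.read_camera(n); a=np.array(c["attitude"],float)
    c["R"]=a if a.shape==(3,3) else (R.from_rotvec(a).as_matrix() if a.size==3 else R.from_quat(a).as_matrix())
    return c
def pts(c):
    z=c["range_z"]; v,u=np.indices(z.shape)
    p=np.stack([(u-c["cx"])/c["fx"]*z,(v-c["cy"])/c["fy"]*z,z],-1)
    return p@c["R"].T+np.array(c["position"])
def ray(c,u,v,h):
    d=c["R"]@np.array([(u-c["cx"])/c["fx"],(v-c["cy"])/c["fy"],1]); p=np.array(c["position"])
    return p+d*(h-p[2])/d[2]
def save(c,n): cv2.imwrite("pics/"+n,c["pixels"][...,::-1])
E
python3 - <<'E'
from h import *
import pickle
for n in("scene","top"):
    c=cam(n); save(c,n+"0.png"); pickle.dump(c,open(n+".pkl","wb")); print(n,c["position"],c["attitude"],c["fx"],c["cx"],c["cy"])
o=r.get_obs(); print(o["clock"],o["ee_pos"],o["ee_rot"],o["opening"],r.hold_point_z)
E
```

```text
scene [-0.24774829  0.91621416  0.78913419] [-0.82054645  2.33235199 -1.32397877] 418.8412299689964 278.7556556551224 206.77627793854037
top [ 0.40331261 -0.03755074  1.37674401] [-2.18862067  2.1622958  -0.07277007] 393.3261404994291 278.4468256332121 215.87695348407254
0.1 [ 0.17066516 -0.70418312  0.23047291] [-3.11799142e+00 -3.72573926e-01  4.63575252e-04] 0.08515946687303513 0.0187
```

View pics/scene0.png

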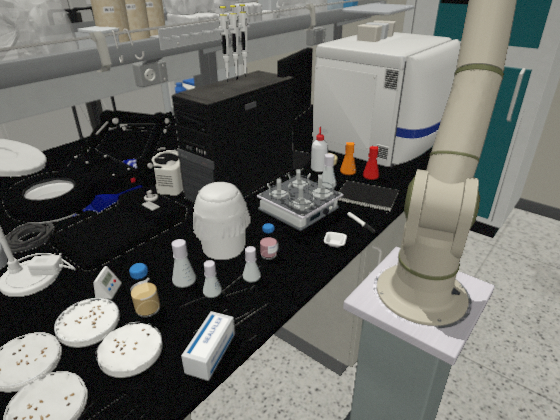

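View pics/top0.png

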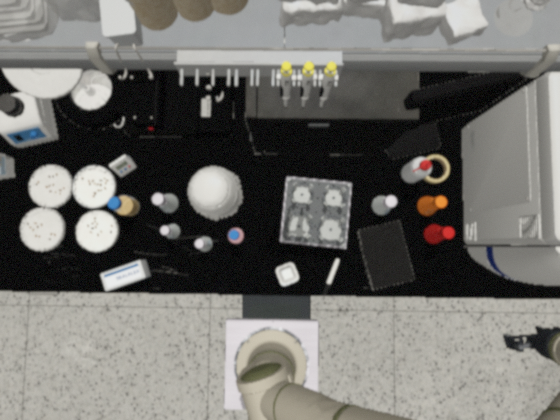

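Scene picture: one large flask at (182,265), two small ones at (211,280) and (251,265), and the second large one behind the shaker at (328,172). The tall white bundle is at (220,220). In the top picture the caps are at about (158,199), (165,230), (201,243) and (391,202), and the shaker is at (316,213).

```bash
python3 - <<'E'
from h import *
import pickle
T=pickle.load(open("top.pkl","rb"));S=pickle.load(open("scene.pkl","rb"))
P=pts(T);Q=pts(S);hsv=cv2.cvtColor(T["pixels"],cv2.COLOR_RGB2HSV)
W=P[...,2]
print("table",np.median(P[250:280,180:240,2]))
# things by height mask in top depth
m=((W>0.03)&(W<0.45)&(P[...,0]<0.95)&(P[...,0]>0.25)).astype(np.uint8)
n,l,st,ce=cv2.connectedComponentsWithStats(m)
for i in range(1,n):
    if st[i,4]<40: continue
    q=P[l==i]; zt=np.percentile(q[:,2],97); t=q[q[:,2]>zt-.012]
    print(st[i],"zmax %.3f"%zt,"top centre",t.mean(0).round(3),"ext",q.min(0).round(3),q.max(0).round(3))
print("scene caps")
for nm,(u,v) in dict(L1=(179,247),s1=(209,266),s2=(250,251),L2=(329,158)).items():
    q=Q[v-5:v+6,u-5:u+6].reshape(-1,3); print(nm,np.median(q,0).round(3))
def crop(c,x0,y0,x1,y1,k,n): cv2.imwrite("pics/"+n,cv2.resize(c["pixels"][y0:y1,x0:x1,::-1],None,fx=k,fy=k,interpolation=cv2.INTER_CUBIC))
crop(T,140,150,410,270,2.9,"c1.png"); crop(S,240,120,420,260,4,"c2.png")
E
```

```text
table -0.0012571206952624037
[    0    68   233    78 12756] zmax 0.383 top centre [0.836 0.639 0.382] ext [0.743 0.146 0.03 ] [0.95  0.915 0.404]
[  245    71   282    83 13652] zmax 0.423 top centre [ 0.782 -0.465  0.431] ext [ 0.724 -0.631  0.03 ] [0.855 0.067 0.45 ]
[  463    75    97   210 14423] zmax 0.441 top centre [ 0.593 -0.658  0.44 ] ext [ 0.305 -0.879  0.03 ] [ 0.83 -0.65  0.45]
[  0 153   8  23 164] zmax 0.071 top centre [0.674 0.926 0.065] ext [0.638 0.918 0.031] [0.713 0.941 0.077]
[109 155  22  17 192] zmax 0.060 top centre [0.689 0.532 0.055] ext [0.659 0.498 0.03 ] [0.714 0.561 0.063]
[403 157  29  25 505] zmax 0.193 top centre [ 0.653 -0.453  0.192] ext [ 0.635 -0.512  0.031] [ 0.7   -0.433  0.204]
[ 188  166   55   54 2203] zmax 0.217 top centre [0.577 0.185 0.212] ext [0.491 0.099 0.07 ] [0.656 0.264 0.221]
[ 280  176   72   72 4301] zmax 0.111 top centre [ 0.518 -0.147  0.111] ext [ 0.406 -0.264  0.059] [ 0.642 -0.027  0.124]
[152 193  23  18 275] zmax 0.132 top centre [0.554 0.366 0.129] ext [0.525 0.34  0.03 ] [0.58  0.385 0.136]
[108 195  29  20 435] zmax 0.
[... 267 characters left out ...]
[ 0.528 -0.555  0.03 ] [ 0.58  -0.508  0.137]
[161 225  16  11 128] zmax 0.100 top centre [0.455 0.349 0.096] ext [0.439 0.33  0.03 ] [0.474 0.362 0.103]
[428 225  26  17 312] zmax 0.133 top centre [ 0.457 -0.556  0.129] ext [ 0.43  -0.574  0.03 ] [ 0.485 -0.53   0.134]
[228 228  16  16 183] zmax 0.107 top centre [0.443 0.123 0.103] ext [0.415 0.1   0.03 ] [0.465 0.149 0.109]
[195 238  15  11 119] zmax 0.100 top centre [0.413 0.235 0.096] ext [0.396 0.215 0.03 ] [0.43  0.249 0.102]
[101 260  47  31 812] zmax 0.062 top centre [0.304 0.496 0.057] ext [0.253 0.422 0.031] [0.354 0.572 0.065]
scene caps
L1 [0.538 0.377 0.124]
s1 [0.444 0.359 0.094]
s2 [0.406 0.243 0.093]
L2 [ 0.55  -0.368  0.114]
```

View pics/c1.png

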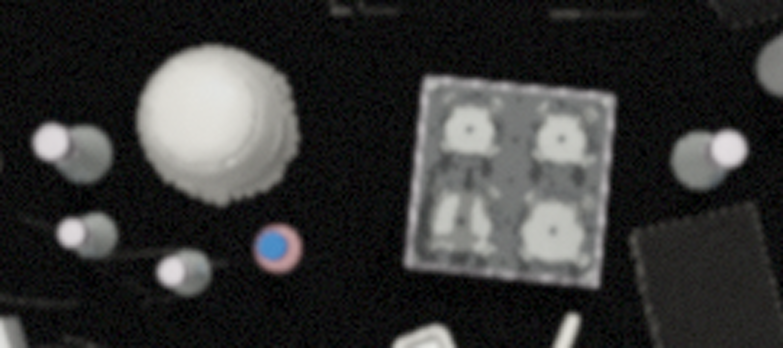

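View pics/c2.png

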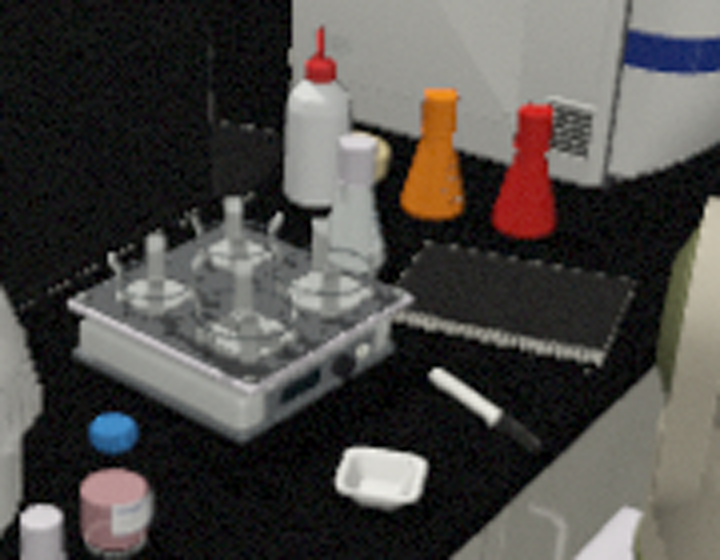

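The caps agree between the two views: 0.132 m high for the large flasks and 0.100 m for the small ones. The near pair of clamps, at low x, looks large. I'll turn the tool so its x points along world y and its y along world x, then look closely with the wrist camera.

{"method": "arm_command", "body": {
  "commands": [
    {"angular": [0, 0, -0.17], "linear": [0, 0, -0.017], "hand": 0},
    {"angular": [0, 0, -0.17], "linear": [0, 0, -0.017], "hand": 0},
    {"angular": [0, 0, -0.17], "linear": [0, 0, -0.017], "hand": 0},
    {"angular": [0, 0, -0.17], "linear": [0, 0, -0.017], "hand": 0},
    {"angular": [0, 0, -0.17], "linear": [0, 0, -0.017], "hand": 0},
    {"angular": [0, 0, -0.17], "linear": [0, 0, -0.017], "hand": 0},
    {"angular": [0, 0, -0.17], "linear": [0, 0, -0.017], "hand": 0},
    {"angular": [0, 0, -0.17], "linear": [0, 0, -0.017], "hand": 0},
    {"angular": [0, 0, -0.17], "linear": [0, 0, -0.017], "hand": 0},
    {"angular": [0, 0, -0.17], "linear": [0, 0, -0.017], "hand": 0}
  ]
}}

```text
clock: 1.1
ee_pos: [0.1706, -0.7044, 0.282]
ee_rot: [-2.212, -2.229, -0.0]
contact_force: [-0.3, -0.7, -0.6]
opening: 0.0855
gripper_force: 0.0
```

{"method": "arm_command", "body": {
  "commands": [
    {"angular": [0, 0, 0], "linear": [0.067, 0.06, 0], "hand": 0},
    {"angular": [0, 0, 0], "linear": [0.067, 0.06, 0], "hand": 0},
    {"angular": [0, 0, 0], "linear": [0.067, 0.06, 0], "hand": 0},
    {"angular": [0, 0, 0], "linear": [0.067, 0.06, 0], "hand": 0},
    {"angular": [0, 0, 0], "linear": [0.067, 0.06, 0], "hand": 0},
    {"angular": [0, 0, 0], "linear": [0.067, 0.06, 0], "hand": 0},
    {"angular": [0, 0, 0], "linear": [0.067, 0.06, 0], "hand": 0},
    {"angular": [0, 0, 0], "linear": [0.067, 0.06, 0], "hand": 0},
    {"angular": [0, 0, 0], "linear": [0.067, 0.06, 0], "hand": 0},
    {"angular": [0, 0, 0], "linear": [0.067, 0.06, 0], "hand": 0}
  ]
}}

```text
clock: 2.1
ee_pos: [0.3507, -0.5022, 0.2819]
ee_rot: [-2.219, -2.223, 0.0]
contact_force: [0.4, 1.3, -0.1]
opening: 0.0857
gripper_force: 0.0
```

{"method": "arm_command", "body": {
  "commands": [
    {"angular": [0, 0, 0], "linear": [0.1, 0.04, -0.025], "hand": 0},
    {"angular": [0, 0, 0], "linear": [0.1, 0.04, -0.025], "hand": 0},
    {"angular": [0, 0, 0], "linear": [0.1, 0.04, -0.025], "hand": 0},
    {"angular": [0, 0, 0], "linear": [0.1, 0.04, -0.025], "hand": 0},
    {"angular": [0, 0, 0], "linear": [0.1, 0.04, -0.025], "hand": 0},
    {"angular": [0, 0, 0], "linear": [0.1, 0.04, -0.025], "hand": 0},
    {"angular": [0, 0, 0], "linear": [0.1, 0.04, -0.025], "hand": 0},
    {"angular": [0, 0, 0], "linear": [0.1, 0.04, -0.025], "hand": 0},
    {"angular": [0, 0, 0], "linear": [0.1, 0.04, -0.025], "hand": 0},
    {"angular": [0, 0, 0], "linear": [0.1, 0.04, -0.025], "hand": 0}
  ]
}}

```text
clock: 3.1
ee_pos: [0.4697, -0.2017, 0.3574]
ee_rot: [-2.219, -2.223, 0.001]
contact_force: [0.3, -0.2, 1.2]
opening: 0.0854
gripper_force: 0.0
```

```bash
python3 - <<'E'
from h import *
import pickle
c=cam("wrist"); save(c,"w1.png"); pickle.dump(c,open("w1.pkl","wb"))
o=r.get_obs(); print(o["clock"],o["ee_pos"],o["ee_rot"],o["joint_positions"]); print(c["position"],c["R"].round(3),c["fx"])
E
```

```text
3.15 [ 0.47236453 -0.19614591  0.35898265] [2.21201951 2.22960849 0.00509324] [ 0.72849993  0.2439876  -0.55144287  1.89341927  0.14460605  1.04126845
  0.12519489]
[ 0.47019482 -0.13005936  0.49989167] [[ 1.     0.002  0.   ]
 [ 0.002 -0.959 -0.283]
 [-0.001  0.283 -0.959]] 376.98724710790157
```

View pics/w1.png

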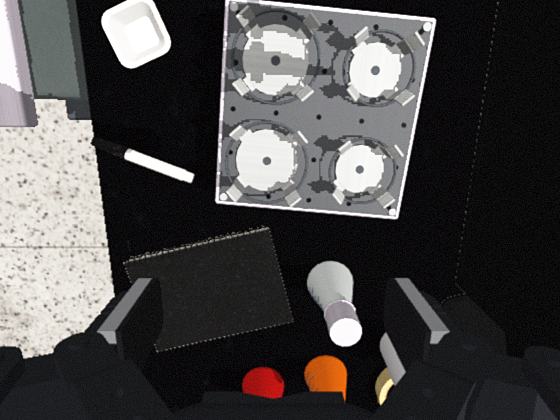

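The wrist picture shows the seats' centre holes at (276,60) and (267,160) for the large pair, and (375,70) and (360,170) for the small pair. Large flask 2's cap top is at (345,331).

```bash
cat >> h.py <<'E'
def dark(c,u,v,k=7):
    g=cv2.cvtColor(c["pixels"],cv2.COLOR_RGB2GRAY)[v-k:v+k+1,u-k:u+k+1].astype(float)
    w=np.clip(np.percentile(g,80)-40-g,0,None); y,x=np.indices(g.shape)
    return u-k+(w*x).sum()/w.sum(), v-k+(w*y).sum()/w.sum()
def capc(c,h,lo,x,y,rad=.03):
    # centre of cap's top rim from depth: points near top height around (x,y)
    P=pts(c); m=(abs(P[...,2]-h)<.006)&(np.hypot(P[...,0]-x,P[...,1]-y)<rad)
    v,u=np.nonzero(m); (a,b),q=cv2.minEnclosingCircle(np.stack([u,v],1).astype(np.float32))
    z=np.median(P[m][:,2]); return ray(c,a,b,z).round(4), P[m].mean(0).round(4), m.sum(), q
E
python3 - <<'E'
from h import *
import pickle
c=pickle.load(open("w1.pkl","rb"));T=pickle.load(open("top.pkl","rb")); P=pts(c)
for n,(u,v),(a,b) in [("La",(276,60),(460,221)),("Lb",(267,160),(553,231)),("sa",(375,70),(469,129)),("sb",(360,170),(562,138))]:
    uu,vv=dark(c,u,v); z=np.median(P[v-18:v+18,u-18:u+18,2]); z2=np.median(pts(T)[int(b/2.9)+147:int(b/2.9)+154,int(a/2.9)+137:int(a/2.9)+144,2])
    print(n,(uu,vv),"seat z",z.round(4),z2.round(4),ray(c,uu,vv,.074).round(4),"top",ray(T,a/2.9+139.8,b/2.9+149.8,.074).round(4))
print(capc(c,.131,0,.554,-.378)); print(capc(T,.131,0,.554,-.378),capc(T,.131,0,.554,.366),capc(T,.099,0,.455,.349),capc(T,.099,0,.413,.235))
E
```

```text
La (np.float64(275.15979247730223), np.float64(60.06900129701686)) seat z 0.0738 0.0744 [ 0.4723 -0.0862  0.074 ] top [ 0.4732 -0.088   0.074 ]
Lb (np.float64(266.50828025477705), np.float64(160.51188959660297)) seat z 0.0738 0.0741 [ 0.4629 -0.1918  0.074 ] top [ 0.463  -0.1941  0.074 ]
sa (np.float64(374.9234265734266), np.float64(69.99458041958042)) seat z 0.0738 0.0733 [ 0.5778 -0.0958  0.074 ] top [ 0.5792 -0.0974  0.074 ]
sb (np.float64(359.27947216638995), np.float64(169.0812723936031)) seat z 0.0738 0.0738 [ 0.5684 -0.2013  0.074 ] top [ 0.5699 -0.2042  0.074 ]
(array([ 0.5509, -0.3744,  0.1296]), array([ 0.5512, -0.375 ,  0.1295]), np.int64(763), 16.183183670043945)
(array([ 0.5548, -0.3777,  0.1299]), array([ 0.554 , -0.3782,  0.13  ]), np.int64(101), 5.700977325439453) (array([0.5535, 0.3665, 0.1293]), array([0.5539, 0.3669, 0.1292]), np.int64(99), 5.643834114074707) (array([0.4553, 0.3499, 0.0969]), array([0.4553, 0.3499, 0.097 ]), np.int64(55), 4.301262855529785) (array([0.4129, 0.2352, 0.0973]), array([0.4124, 0.2353, 0.0971]), np.int64(56), 4.371782302856445)
```

Seat spacing comes out at 106 mm and seat height at 0.074 m, both as stated. Going to large flask 2.

{"method": "arm_command", "body": {
  "commands": [
    {"angular": [0, 0, 0], "linear": [-0.066, 0.03, 0.05], "hand": 0},
    {"angular": [0, 0, 0], "linear": [-0.066, 0.03, 0.05], "hand": 0},
    {"angular": [0, 0, 0], "linear": [-0.066, 0.03, 0.05], "hand": 0},
    {"angular": [0, 0, 0], "linear": [-0.066, 0.03, 0.05], "hand": 0},
    {"angular": [0, 0, 0], "linear": [-0.066, 0.03, 0.05], "hand": 0},
    {"angular": [0, 0, 0], "linear": [-0.066, 0.03, 0.05], "hand": 0},
    {"angular": [0, 0, 0], "linear": [-0.066, 0.03, 0.05], "hand": 0},
    {"angular": [0, 0, 0], "linear": [-0.066, 0.03, 0.05], "hand": 0},
    {"angular": [0, 0, 0], "linear": [-0.066, 0.03, 0.05], "hand": 0},
    {"angular": [0, 0, 0], "linear": [0, 0, 0], "hand": 0}
  ]
}}

```text
clock: 4.15
ee_pos: [0.55, -0.3836, 0.2191]
ee_rot: [-2.22, -2.219, 0.002]
contact_force: [-0.7, 0.6, 0.4]
opening: 0.0858
gripper_force: 0.0
```

```bash
python3 - <<'E'
from h import *
c=cam("wrist"); o=r.get_obs(); print(o["clock"],o["ee_pos"],o["ee_rot"],capc(c,.131,0,.554,-.378))
E
```

```text
4.2 [ 0.55020752 -0.38190758  0.22029814] [-2.21880951e+00 -2.21996877e+00  1.12623477e-03] (array([ 0.5521, -0.376 ,  0.1297]), array([ 0.5521, -0.376 ,  0.1297]), np.int64(2445), 28.41964340209961)
```

{"method": "arm_command", "body": {
  "commands": [
    {"angular": [0, 0, 0], "linear": [0.01, 0.003, 0.02], "hand": 0},
    {"angular": [0, 0, 0], "linear": [0.009, 0.001, 0.057], "hand": 0},
    {"angular": [0, 0, 0], "linear": [0, 0, 0.07], "hand": 0},
    {"angular": [0, 0, 0], "linear": [0, 0, 0.08], "hand": 0},
    {"angular": [0, 0, 0], "linear": [0, 0, 0.08], "hand": 0},
    {"angular": [0, 0, 0], "linear": [0, 0, 0.07], "hand": 0},
    {"angular": [0, 0, 0], "linear": [0, 0, 0.05], "hand": 0},
    {"angular": [0, 0, 0], "linear": [0, 0, 0.02], "hand": 0},
    {"angular": [0, 0, 0], "linear": [0, 0, 0], "hand": 0},
    {"angular": [0, 0, 0], "linear": [0, 0, 0], "hand": 0}
  ]
}}

```text
clock: 5.2
ee_pos: [0.5528, -0.3753, 0.0891]
ee_rot: [2.218, 2.223, 0.001]
contact_force: [0.5, 0.2, 0.0]
opening: 0.0853
gripper_force: 0.0
```

{"method": "arm_command", "body": {
  "commands": [
    {"angular": [0, 0, 0], "linear": [0, 0, 0], "hand": 80},
    {"angular": [0, 0, 0], "linear": [0, 0, 0], "hand": 110},
    {"angular": [0, 0, 0], "linear": [0, 0, 0], "hand": 140},
    {"angular": [0, 0, 0], "linear": [0, 0, 0], "hand": 170},
    {"angular": [0, 0, 0], "linear": [0, 0, 0], "hand": 200},
    {"angular": [0, 0, 0], "linear": [0, 0, 0], "hand": 255},
    {"angular": [0, 0, 0], "linear": [0, 0, 0], "hand": 255},
    {"angular": [0, 0, 0], "linear": [0, 0, 0], "hand": 255},
    {"angular": [0, 0, 0], "linear": [0, 0, 0], "hand": 255},
    {"angular": [0, 0, 0], "linear": [0, 0, 0], "hand": 255}
  ],
  "newtons": 30
}}

```text
clock: 6.2
ee_pos: [0.5523, -0.3755, 0.0887]
ee_rot: [2.219, 2.223, -0.0]
contact_force: [-0.7, 0.1, 6.4]
opening: 0.036
gripper_force: 29.8
```

{"method": "arm_command", "body": {
  "commands": [
    {"angular": [0, 0, 0], "linear": [0, 0, -0.02], "hand": 255},
    {"angular": [0, 0, 0], "linear": [0, 0, -0.05], "hand": 255},
    {"angular": [0, 0, 0], "linear": [0, 0, -0.08], "hand": 255},
    {"angular": [0, 0, 0], "linear": [0, 0, -0.09], "hand": 255},
    {"angular": [0, 0, 0], "linear": [0, 0, -0.09], "hand": 255},
    {"angular": [0, 0, 0], "linear": [0, 0, -0.09], "hand": 255},
    {"angular": [0, 0, 0], "linear": [0, 0, -0.08], "hand": 255},
    {"angular": [0, 0, 0], "linear": [0, 0, -0.05], "hand": 255},
    {"angular": [0, 0, 0], "linear": [0, 0, -0.02], "hand": 255},
    {"angular": [0, 0, 0], "linear": [0, 0, 0], "hand": 255}
  ]
}}

```text
clock: 7.2
ee_pos: [0.5523, -0.3753, 0.2597]
ee_rot: [2.218, 2.223, 0.0]
contact_force: [0.2, -0.3, -1.1]
opening: 0.0361
gripper_force: 30.4
```

{"method": "arm_command", "body": {
  "commands": [
    {"angular": [0, 0, 0], "linear": [0.02, -0.01, 0], "hand": 255},
    {"angular": [0, 0, 0], "linear": [0.05, -0.025, 0], "hand": 255},
    {"angular": [0, 0, 0], "linear": [0.08, -0.039, 0], "hand": 255},
    {"angular": [0, 0, 0], "linear": [0.1, -0.05, 0], "hand": 255},
    {"angular": [0, 0, 0], "linear": [0.11, -0.05, 0], "hand": 255},
    {"angular": [0, 0, 0], "linear": [0.1, -0.05, 0], "hand": 255},
    {"angular": [0, 0, 0], "linear": [0.08, -0.039, 0], "hand": 255},
    {"angular": [0, 0, 0], "linear": [0.05, -0.025, 0], "hand": 255},
    {"angular": [0, 0, 0], "linear": [0.02, -0.01, 0], "hand": 255},
    {"angular": [0, 0, 0], "linear": [0, 0, 0], "hand": 255}
  ]
}}

```text
clock: 8.2
ee_pos: [0.4624, -0.1922, 0.259]
ee_rot: [-2.218, -2.225, 0.0]
contact_force: [0.1, -0.6, -1.5]
opening: 0.036
gripper_force: 30.4
```

```bash
python3 - <<'E'
from h import *
c=cam("wrist"); save(c,"w2.png"); o=r.get_obs(); print(o["clock"],o["ee_pos"],o["ee_rot"],o["opening"],o["contact_force"])
E
```

```text
8.25 [ 0.46278953 -0.19306654  0.25902029] [ 2.21915055e+00  2.22342921e+00 -1.53963910e-04] 0.03645704815504095 [ 0.30256717 -0.76876435 -1.93703249]
```

View pics/w2.png

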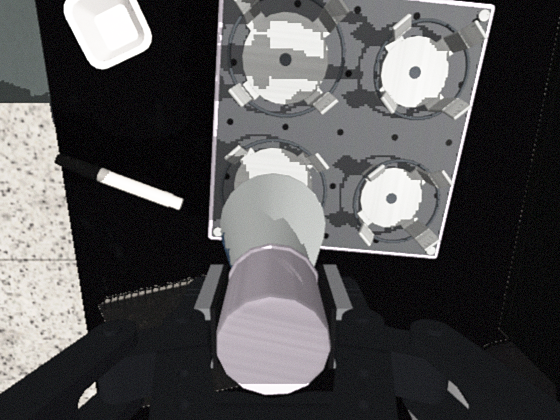

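The flask hangs upright over the near large clamp (seat at about (275,175)). Lowering it.

{"method": "arm_command", "body": {
  "commands": [
    {"angular": [0, 0, 0], "linear": [0, 0, 0.02], "hand": 255},
    {"angular": [0, 0, 0], "linear": [0, 0, 0.05], "hand": 255},
    {"angular": [0, 0, 0], "linear": [0, 0, 0.06], "hand": 255},
    {"angular": [0, 0, 0], "linear": [0, 0, 0.06], "hand": 255},
    {"angular": [0, 0, 0], "linear": [0, 0, 0.05], "hand": 255},
    {"angular": [0, 0, 0], "linear": [0, 0, 0.04], "hand": 255},
    {"angular": [0, 0, 0], "linear": [0, 0, 0.02], "hand": 255},
    {"angular": [0, 0, 0], "linear": [0, 0, 0.01], "hand": 255},
    {"angular": [0, 0, 0], "linear": [0, 0, 0.003], "hand": 255},
    {"angular": [0, 0, 0], "linear": [0, 0, 0], "hand": 255}
  ]
}}

```text
clock: 9.25
ee_pos: [0.4628, -0.1925, 0.1656]
ee_rot: [2.219, 2.223, 0.0]
contact_force: [-0.2, -0.2, -1.2]
opening: 0.0358
gripper_force: 30.4
```

```bash
python3 - <<'E'
from h import *
c=cam("scene"); cv2.imwrite("pics/s2.png",cv2.resize(c["pixels"][120:250,240:420,::-1],None,fx=4,fy=4,interpolation=cv2.INTER_CUBIC)); o=r.get_obs(); print(o["clock"],o["ee_pos"],o["contact_force"],o["moment"])
E
```

```text
9.3 [ 0.46275793 -0.19259342  0.16571695] [ 1.26753718  0.41951248 -2.28941445] [-0.01983211 -0.03730866  0.05923479]
```

View pics/s2.png

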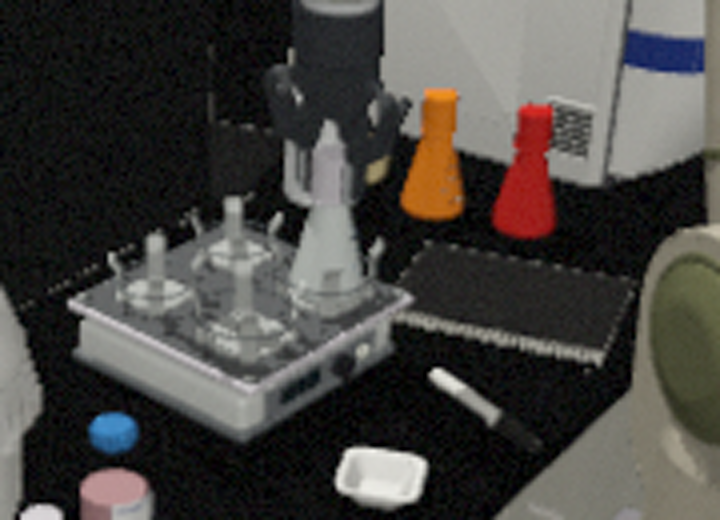

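The flask is between the prongs in the crop (320,280) and hanging about 3 mm above the seat. Lowering slowly to contact.

{"method": "arm_command", "body": {
  "commands": [
    {"angular": [0, 0, 0], "linear": [0, 0, 0.002], "hand": 255},
    {"angular": [0, 0, 0], "linear": [0, 0, 0.002], "hand": 255},
    {"angular": [0, 0, 0], "linear": [0, 0, 0.002], "hand": 255},
    {"angular": [0, 0, 0], "linear": [0, 0, 0.002], "hand": 255},
    {"angular": [0, 0, 0], "linear": [0, 0, 0.002], "hand": 255},
    {"angular": [0, 0, 0], "linear": [0, 0, 0.001], "hand": 255},
    {"angular": [0, 0, 0], "linear": [0, 0, 0], "hand": 255},
    {"angular": [0, 0, 0], "linear": [0, 0, 0], "hand": 255},
    {"angular": [0, 0, 0], "linear": [0, 0, 0], "hand": 255},
    {"angular": [0, 0, 0], "linear": [0, 0, 0], "hand": 255}
  ]
}}

```text
clock: 10.3
ee_pos: [0.4625, -0.1925, 0.1626]
ee_rot: [2.219, 2.223, -0.0]
contact_force: [-2.8, -0.1, 8.2]
opening: 0.0362
gripper_force: 31.2
```

Contact. Releasing.

{"method": "arm_command", "body": {
  "commands": [
    {"angular": [0, 0, 0], "linear": [0, 0, -0.002], "hand": 140},
    {"angular": [0, 0, 0], "linear": [0, 0, 0], "hand": 125},
    {"angular": [0, 0, 0], "linear": [0, 0, 0], "hand": 110},
    {"angular": [0, 0, 0], "linear": [0, 0, 0], "hand": 80},
    {"angular": [0, 0, 0], "linear": [0, 0, 0], "hand": 60},
    {"angular": [0, 0, 0], "linear": [0, 0, 0], "hand": 40},
    {"angular": [0, 0, 0], "linear": [0, 0, 0], "hand": 40},
    {"angular": [0, 0, 0], "linear": [0, 0, -0.02], "hand": 40},
    {"angular": [0, 0, 0], "linear": [0, 0, -0.06], "hand": 20},
    {"angular": [0, 0, 0], "linear": [0, 0, -0.1], "hand": 0}
  ]
}}

```text
clock: 11.3
ee_pos: [0.4616, -0.1921, 0.2163]
ee_rot: [-2.216, -2.222, 0.002]
contact_force: [0.2, 0.1, 0.4]
opening: 0.0856
gripper_force: 0.0
```

{"method": "arm_command", "body": {
  "commands": [
    {"angular": [0, 0, 0], "linear": [0, 0, -0.14], "hand": 0},
    {"angular": [0, 0, 0], "linear": [0.05, 0, -0.14], "hand": 0},
    {"angular": [0, 0, 0], "linear": [0.1, 0, -0.1], "hand": 0},
    {"angular": [0, 0, 0], "linear": [0.14, 0, 0], "hand": 0},
    {"angular": [0, 0, 0], "linear": [0.15, 0, 0], "hand": 0},
    {"angular": [0, 0, 0], "linear": [0.15, 0, 0], "hand": 0},
    {"angular": [0, 0, 0], "linear": [0.15, 0, 0], "hand": 0},
    {"angular": [0, 0, 0], "linear": [0.15, 0, 0], "hand": 0},
    {"angular": [0, 0, 0], "linear": [0.14, 0, 0], "hand": 0},
    {"angular": [0, 0, 0], "linear": [0.05, 0, 0], "hand": 0}
  ]
}}

```text
clock: 12.3
ee_pos: [0.461, 0.136, 0.3314]
ee_rot: [-2.213, -2.229, -0.003]
contact_force: [-0.7, 0.4, 0.7]
opening: 0.0853
gripper_force: 0.0
```

```bash
python3 - <<'E'
from h import *
c=cam("wrist"); o=r.get_obs(); print(o["clock"],o["ee_pos"],o["ee_rot"]); T=cam("top"); print(capc(T,.204,0,.463,-.193))
cv2.imwrite("pics/w3.png",c["pixels"][...,::-1])
E
```

```text
12.35 [0.46110108 0.13677137 0.33140367] [-2.21177259 -2.22976423 -0.00371494]
(array([ 0.465 , -0.1953,  0.2038]), array([ 0.4651, -0.1955,  0.2038]), np.int64(119), 6.202466011047363)
```

View pics/w3.png

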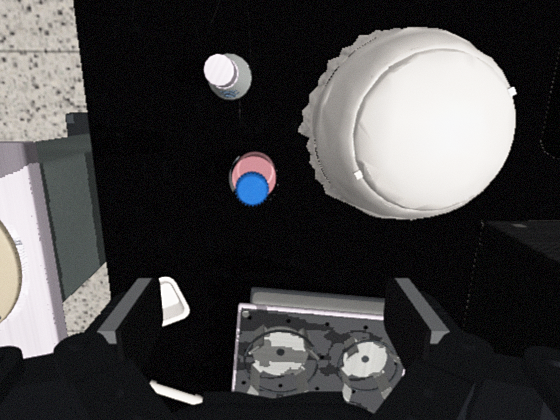

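The first flask stands in its clamp with its top at z 0.204. In the wrist picture, small flask 2's cap is at (219,69) and the pink bottle is undisturbed. Next, large flask 1.

{"method": "arm_command", "body": {
  "commands": [
    {"angular": [0, 0, 0], "linear": [0.05, 0.02, 0], "hand": 0},
    {"angular": [0, 0, 0], "linear": [0.12, 0.05, 0], "hand": 0},
    {"angular": [0, 0, 0], "linear": [0.13, 0.05, 0], "hand": 0},
    {"angular": [0, 0, 0], "linear": [0.13, 0.05, 0], "hand": 0},
    {"angular": [0, 0, 0], "linear": [0.13, 0.05, 0], "hand": 0},
    {"angular": [0, 0, 0], "linear": [0.11, 0.05, 0.03], "hand": 0},
    {"angular": [0, 0, 0], "linear": [0.07, 0.025, 0.08], "hand": 0},
    {"angular": [0, 0, 0], "linear": [0.03, 0.01, 0.1], "hand": 0},
    {"angular": [0, 0, 0], "linear": [0, 0, 0.09], "hand": 0},
    {"angular": [0, 0, 0], "linear": [0, 0, 0.04], "hand": 0}
  ]
}}

```text
clock: 13.4
ee_pos: [0.5526, 0.3605, 0.2259]
ee_rot: [2.22, 2.223, -0.007]
contact_force: [-0.1, 0.2, -0.5]
opening: 0.0855
gripper_force: 0.0
```

```bash
python3 - <<'E'
from h import *
c=cam("wrist"); o=r.get_obs(); print(o["clock"],o["ee_pos"],o["ee_rot"],capc(c,.131,0,.553,.367))
E
```

```text
13.45 [0.55240357 0.36025498 0.2251713 ] [-2.22009392 -2.2225793   0.00790139] (array([0.5512, 0.3705, 0.1297]), array([0.5512, 0.3704, 0.1297]), np.int64(2345), 27.77168083190918)
```

{"method": "arm_command", "body": {
  "commands": [
    {"angular": [0, 0, 0], "linear": [0.015, 0, 0.02], "hand": 0},
    {"angular": [0, 0, 0], "linear": [0.015, 0, 0.05], "hand": 0},
    {"angular": [0, 0, 0], "linear": [0, 0, 0.08], "hand": 0},
    {"angular": [0, 0, 0], "linear": [0, 0, 0.08], "hand": 0},
    {"angular": [0, 0, 0], "linear": [0, 0, 0.08], "hand": 0},
    {"angular": [0, 0, 0], "linear": [0, 0, 0.07], "hand": 0},
    {"angular": [0, 0, 0], "linear": [0, 0, 0.05], "hand": 0},
    {"angular": [0, 0, 0], "linear": [0, 0, 0.025], "hand": 0},
    {"angular": [0, 0, 0], "linear": [0, 0, 0], "hand": 0},
    {"angular": [0, 0, 0], "linear": [0, 0, 0], "hand": 0}
  ]
}}

```text
clock: 14.45
ee_pos: [0.553, 0.3722, 0.0928]
ee_rot: [2.219, 2.224, 0.002]
contact_force: [-0.3, 0.6, 0.5]
opening: 0.0851
gripper_force: 0.0
```

```bash
python3 - <<'E'
from h import *
c=cam("wrist"); o=r.get_obs(); print(o["clock"],o["ee_pos"],o["ee_rot"],capc(c,.131,0,.553,.367,.022),o["contact_force"])
E
```

```text
14.5 [0.55314106 0.37225167 0.09309083] [2.21889594 2.22377067 0.00239837] (array([0.5513, 0.3715, 0.1297]), array([0.5513, 0.3715, 0.1296]), np.int64(8826), 55.49903106689453) [-0.44462806 -0.33088051  0.5421059 ]
```

{"method": "arm_command", "body": {
  "commands": [
    {"angular": [0, 0, 0], "linear": [-0.003, -0.004, 0.015], "hand": 60},
    {"angular": [0, 0, 0], "linear": [0, 0, 0], "hand": 100},
    {"angular": [0, 0, 0], "linear": [0, 0, 0], "hand": 130},
    {"angular": [0, 0, 0], "linear": [0, 0, 0], "hand": 160},
    {"angular": [0, 0, 0], "linear": [0, 0, 0], "hand": 200},
    {"angular": [0, 0, 0], "linear": [0, 0, 0], "hand": 255},
    {"angular": [0, 0, 0], "linear": [0, 0, 0], "hand": 255},
    {"angular": [0, 0, 0], "linear": [0, 0, 0], "hand": 255},
    {"angular": [0, 0, 0], "linear": [0, 0, 0], "hand": 255},
    {"angular": [0, 0, 0], "linear": [0, 0, 0], "hand": 255}
  ]
}}

```text
clock: 15.5
ee_pos: [0.5515, 0.371, 0.0878]
ee_rot: [2.219, 2.224, 0.0]
contact_force: [-1.8, -0.4, 5.3]
opening: 0.0362
gripper_force: 30.2
```

{"method": "arm_command", "body": {
  "commands": [
    {"angular": [0, 0, 0], "linear": [0, 0, -0.03], "hand": 255},
    {"angular": [0, 0, 0], "linear": [0, 0, -0.07], "hand": 255},
    {"angular": [0, 0, 0], "linear": [0, 0, -0.11], "hand": 255},
    {"angular": [0, 0, 0], "linear": [0, 0, -0.12], "hand": 255},
    {"angular": [0, 0, 0], "linear": [0, 0, -0.12], "hand": 255},
    {"angular": [0, 0, 0], "linear": [0, 0, -0.12], "hand": 255},
    {"angular": [0, 0, 0], "linear": [0, 0, -0.11], "hand": 255},
    {"angular": [0, 0, 0], "linear": [0, 0, -0.1], "hand": 255},
    {"angular": [0, 0, 0], "linear": [0, 0, -0.07], "hand": 255},
    {"angular": [0, 0, 0], "linear": [0, 0, -0.02], "hand": 255}
  ]
}}

```text
clock: 16.5
ee_pos: [0.5519, 0.3714, 0.3514]
ee_rot: [2.219, 2.223, 0.006]
contact_force: [-0.0, 0.2, -2.2]
opening: 0.0359
gripper_force: 30.4
```

{"method": "arm_command", "body": {
  "commands": [
    {"angular": [0, 0, 0], "linear": [-0.05, -0.02, 0], "hand": 255},
    {"angular": [0, 0, 0], "linear": [-0.1, -0.02, 0], "hand": 255},
    {"angular": [0, 0, 0], "linear": [-0.13, -0.02, 0], "hand": 255},
    {"angular": [0, 0, 0], "linear": [-0.13, -0.02, 0], "hand": 255},
    {"angular": [0, 0, 0], "linear": [-0.13, -0.02, 0], "hand": 255},
    {"angular": [0, 0, 0], "linear": [-0.13, -0.02, 0], "hand": 255},
    {"angular": [0, 0, 0], "linear": [-0.13, -0.02, 0], "hand": 255},
    {"angular": [0, 0, 0], "linear": [-0.13, -0.02, 0], "hand": 255},
    {"angular": [0, 0, 0], "linear": [-0.12, -0.02, 0], "hand": 255},
    {"angular": [0, 0, 0], "linear": [-0.1, -0.02, 0], "hand": 255}
  ]
}}

```text
clock: 17.5
ee_pos: [0.4912, 0.0232, 0.3476]
ee_rot: [-2.22, -2.222, 0.002]
contact_force: [0.5, -0.9, -1.7]
opening: 0.0358
gripper_force: 30.4
```

{"method": "arm_command", "body": {
  "commands": [
    {"angular": [0, 0, 0], "linear": [-0.1, -0.01, 0], "hand": 255},
    {"angular": [0, 0, 0], "linear": [-0.08, -0.01, 0], "hand": 255},
    {"angular": [0, 0, 0], "linear": [-0.08, -0.01, 0], "hand": 255},
    {"angular": [0, 0, 0], "linear": [-0.06, -0.01, 0.02], "hand": 255},
    {"angular": [0, 0, 0], "linear": [-0.04, -0.01, 0.05], "hand": 255},
    {"angular": [0, 0, 0], "linear": [-0.017, -0.01, 0.07], "hand": 255},
    {"angular": [0, 0, 0], "linear": [0, 0, 0.07], "hand": 255},
    {"angular": [0, 0, 0], "linear": [0, 0, 0.05], "hand": 255},
    {"angular": [0, 0, 0], "linear": [0, 0, 0.03], "hand": 255},
    {"angular": [0, 0, 0], "linear": [0, 0, 0], "hand": 255}
  ]
}}

```text
clock: 18.5
ee_pos: [0.4737, -0.0874, 0.2602]
ee_rot: [-2.217, -2.223, 0.002]
contact_force: [-0.1, -0.5, -1.8]
opening: 0.0363
gripper_force: 30.4
```

```bash
python3 - <<'E'
from h import *
o=r.get_obs(); print(o["clock"],o["ee_pos"],o["ee_rot"],o["opening"]); c=cam("wrist"); P=pts(c); save(c,"w4.png")
o=r.get_obs(); print(o["clock"],o["ee_pos"],o["ee_rot"],o["opening"])
E
```

```text
18.5 [ 0.47365903 -0.08740039  0.26021419] [-2.21696298 -2.22251039  0.00229361] 0.03626783718507582
18.55 [ 0.47420348 -0.0872984   0.26108474] [-2.21755909e+00 -2.22350089e+00  1.07810842e-03] 0.03653313434751745
```

View pics/w4.png

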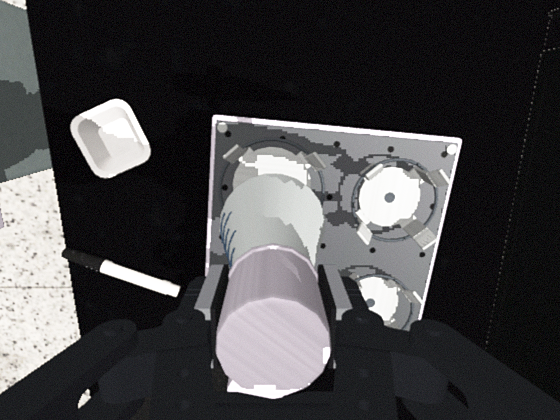

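Same picture as before: the flask is upright and centred over the second large clamp at (272,170). Lowering.

{"method": "arm_command", "body": {
  "commands": [
    {"angular": [0, 0, 0], "linear": [0, -0.004, 0.03], "hand": 255},
    {"angular": [0, 0, 0], "linear": [0, 0, 0.06], "hand": 255},
    {"angular": [0, 0, 0], "linear": [0, 0, 0.07], "hand": 255},
    {"angular": [0, 0, 0], "linear": [0, 0, 0.06], "hand": 255},
    {"angular": [0, 0, 0], "linear": [0, 0, 0.05], "hand": 255},
    {"angular": [0, 0, 0], "linear": [0, 0, 0.03], "hand": 255},
    {"angular": [0, 0, 0], "linear": [0, 0, 0.012], "hand": 255},
    {"angular": [0, 0, 0], "linear": [0, 0, 0.006], "hand": 255},
    {"angular": [0, 0, 0], "linear": [0, 0, 0], "hand": 255},
    {"angular": [0, 0, 0], "linear": [0, 0, 0], "hand": 255}
  ]
}}

```text
clock: 19.55
ee_pos: [0.4736, -0.0875, 0.1667]
ee_rot: [2.219, 2.223, 0.001]
contact_force: [-0.4, -0.8, -1.3]
opening: 0.0362
gripper_force: 30.4
```

{"method": "arm_command", "body": {
  "commands": [
    {"angular": [0, 0, 0], "linear": [0, 0, 0.002], "hand": 255},
    {"angular": [0, 0, 0], "linear": [0, 0, 0.002], "hand": 255},
    {"angular": [0, 0, 0], "linear": [0, 0, 0.002], "hand": 255},
    {"angular": [0, 0, 0], "linear": [0, 0, 0.001], "hand": 255},
    {"angular": [0, 0, 0], "linear": [0, 0, 0], "hand": 255},
    {"angular": [0, 0, 0], "linear": [0, 0, 0], "hand": 255},
    {"angular": [0, 0, 0], "linear": [0, 0, 0], "hand": 255},
    {"angular": [0, 0, 0], "linear": [0, 0, 0], "hand": 255},
    {"angular": [0, 0, 0], "linear": [0, 0, 0], "hand": 255},
    {"angular": [0, 0, 0], "linear": [0, 0, 0], "hand": 255}
  ]
}}

```text
clock: 20.55
ee_pos: [0.4733, -0.0874, 0.1641]
ee_rot: [-2.219, -2.224, 0.0]
contact_force: [0.5, -0.3, -2.3]
opening: 0.0363
gripper_force: 30.4
```

{"method": "arm_command", "body": {
  "commands": [
    {"angular": [0, 0, 0], "linear": [0, 0, 0.002], "hand": 255},
    {"angular": [0, 0, 0], "linear": [0, 0, 0.002], "hand": 255},
    {"angular": [0, 0, 0], "linear": [0, 0, 0.002], "hand": 255},
    {"angular": [0, 0, 0], "linear": [0, 0, 0.002], "hand": 255},
    {"angular": [0, 0, 0], "linear": [0, 0, 0.001], "hand": 255},
    {"angular": [0, 0, 0], "linear": [0, 0, 0], "hand": 255},
    {"angular": [0, 0, 0], "linear": [0, 0, 0], "hand": 255},
    {"angular": [0, 0, 0], "linear": [0, 0, 0], "hand": 255},
    {"angular": [0, 0, 0], "linear": [0, 0, 0], "hand": 255},
    {"angular": [0, 0, 0], "linear": [0, 0, 0], "hand": 255}
  ]
}}

```text
clock: 21.55
ee_pos: [0.4733, -0.0874, 0.1617]
ee_rot: [2.219, 2.224, -0.0]
contact_force: [-1.8, -0.0, 5.0]
opening: 0.0364
gripper_force: 31.1
```

Contact. Releasing and going to small flask 2.

{"method": "arm_command", "body": {
  "commands": [
    {"angular": [0, 0, 0], "linear": [0, 0, -0.002], "hand": 140},
    {"angular": [0, 0, 0], "linear": [0, 0, 0], "hand": 125},
    {"angular": [0, 0, 0], "linear": [0, 0, 0], "hand": 110},
    {"angular": [0, 0, 0], "linear": [0, 0, 0], "hand": 80},
    {"angular": [0, 0, 0], "linear": [0, 0, 0], "hand": 60},
    {"angular": [0, 0, 0], "linear": [0, 0, 0], "hand": 40},
    {"angular": [0, 0, 0], "linear": [0, 0, 0], "hand": 40},
    {"angular": [0, 0, 0], "linear": [0, 0, -0.02], "hand": 40},
    {"angular": [0, 0, 0], "linear": [0, 0, -0.06], "hand": 20},
    {"angular": [0, 0, 0], "linear": [0, 0, -0.1], "hand": 0}
  ]
}}

```text
clock: 22.55
ee_pos: [0.4724, -0.0872, 0.2157]
ee_rot: [-2.216, -2.222, 0.002]
contact_force: [0.0, 0.2, -0.1]
opening: 0.0854
gripper_force: 0.0
```

{"method": "arm_command", "body": {
  "commands": [
    {"angular": [0, 0, 0], "linear": [0, 0, -0.13], "hand": 0},
    {"angular": [0, 0, 0], "linear": [0.05, -0.01, -0.07], "hand": 0},
    {"angular": [0, 0, 0], "linear": [0.12, -0.02, 0], "hand": 0},
    {"angular": [0, 0, 0], "linear": [0.15, -0.03, 0], "hand": 0},
    {"angular": [0, 0, 0], "linear": [0.15, -0.03, 0], "hand": 0},
    {"angular": [0, 0, 0], "linear": [0.15, -0.03, 0], "hand": 0},
    {"angular": [0, 0, 0], "linear": [0.15, -0.03, 0], "hand": 0},
    {"angular": [0, 0, 0], "linear": [0.15, -0.03, 0], "hand": 0},
    {"angular": [0, 0, 0], "linear": [0.12, -0.02, 0], "hand": 0},
    {"angular": [0, 0, 0], "linear": [0.04, -0.01, 0], "hand": 0}
  ]
}}

```text
clock: 23.55
ee_pos: [0.4085, 0.2404, 0.2767]
ee_rot: [-2.213, -2.228, -0.003]
contact_force: [0.6, -1.2, 0.0]
opening: 0.0853
gripper_force: 0.0
```

```bash
python3 - <<'E'
from h import *
c=cam("wrist"); o=r.get_obs(); print(o["clock"],o["ee_pos"],o["ee_rot"]); T=cam("top"); print(capc(T,.204,0,.473,-.087)); print(capc(c,.099,0,.412,.237),capc(c,.099,0,.454,.352))
E
```

```text
23.6 [0.40838132 0.24045062 0.27662014] [-2.21258346 -2.22839923 -0.00280666]
(array([ 0.4753, -0.0906,  0.2032]), array([ 0.476 , -0.09  ,  0.2034]), np.int64(112), 6.082862854003906)
(array([0.4098, 0.2392, 0.0977]), array([0.4097, 0.2391, 0.0976]), np.int64(805), 16.192651748657227) (array([0.4523, 0.3524, 0.0977]), array([0.4518, 0.3526, 0.0976]), np.int64(1089), 19.63521385192871)
```

{"method": "arm_command", "body": {
  "commands": [
    {"angular": [0, 0, 0], "linear": [-0.004, 0.005, 0.05], "hand": 0},
    {"angular": [0, 0, 0], "linear": [0, 0, 0.09], "hand": 0},
    {"angular": [0, 0, 0], "linear": [0, 0, 0.1], "hand": 0},
    {"angular": [0, 0, 0], "linear": [0, 0, 0.1], "hand": 0},
    {"angular": [0, 0, 0], "linear": [0, 0, 0.1], "hand": 0},
    {"angular": [0, 0, 0], "linear": [0, 0, 0.1], "hand": 0},
    {"angular": [0, 0, 0], "linear": [0, 0, 0.08], "hand": 0},
    {"angular": [0, 0, 0], "linear": [0, 0, 0.06], "hand": 0},
    {"angular": [0, 0, 0], "linear": [0, 0, 0.03], "hand": 0},
    {"angular": [0, 0, 0], "linear": [0, 0, 0.012], "hand": 0}
  ]
}}

```text
clock: 24.65
ee_pos: [0.4114, 0.2338, 0.0588]
ee_rot: [2.22, 2.222, -0.002]
contact_force: [-0.1, -0.5, 1.7]
opening: 0.0856
gripper_force: 0.0
```

{"method": "arm_command", "body": {
  "commands": [
    {"angular": [0, 0, 0], "linear": [0, 0, 0], "hand": 0},
    {"angular": [0, 0, 0], "linear": [0, 0, 0], "hand": 60},
    {"angular": [0, 0, 0], "linear": [0, 0, 0], "hand": 100},
    {"angular": [0, 0, 0], "linear": [0, 0, 0], "hand": 130},
    {"angular": [0, 0, 0], "linear": [0, 0, 0], "hand": 155},
    {"angular": [0, 0, 0], "linear": [0, 0, 0], "hand": 180},
    {"angular": [0, 0, 0], "linear": [0, 0, 0], "hand": 255},
    {"angular": [0, 0, 0], "linear": [0, 0, 0], "hand": 255},
    {"angular": [0, 0, 0], "linear": [0, 0, 0], "hand": 255},
    {"angular": [0, 0, 0], "linear": [0, 0, 0], "hand": 255}
  ],
  "newtons": 25
}}

```text
clock: 25.65
ee_pos: [0.4112, 0.2353, 0.0596]
ee_rot: [2.219, 2.224, 0.001]
contact_force: [-0.4, 0.1, 5.5]
opening: 0.0281
gripper_force: 27.1
```

```bash
python3 - <<'E'
from h import *
c=cam("wrist"); o=r.get_obs(); print(o["clock"],o["ee_pos"],capc(c,.0975,0,.411,.2355,.02))
E
```

```text
25.7 [0.41124199 0.23538443 0.05956408] (array([0.411 , 0.237 , 0.0978]), array([0.4115, 0.2399, 0.0975]), np.int64(7346), 62.33319854736328)
```

{"method": "arm_command", "body": {
  "commands": [
    {"angular": [0, 0, 0], "linear": [0, 0, -0.03], "hand": 255},
    {"angular": [0, 0, 0], "linear": [0, 0, -0.07], "hand": 255},
    {"angular": [0, 0, 0], "linear": [0, 0, -0.11], "hand": 255},
    {"angular": [0, 0, 0], "linear": [0, 0, -0.12], "hand": 255},
    {"angular": [0, 0, 0], "linear": [0, 0, -0.12], "hand": 255},
    {"angular": [0, 0, 0], "linear": [0, 0, -0.12], "hand": 255},
    {"angular": [0, 0, 0], "linear": [0, 0, -0.12], "hand": 255},
    {"angular": [0, 0, 0], "linear": [0, 0, -0.11], "hand": 255},
    {"angular": [0, 0, 0], "linear": [0, 0, -0.07], "hand": 255},
    {"angular": [0, 0, 0], "linear": [0, 0, -0.03], "hand": 255}
  ]
}}

```text
clock: 26.7
ee_pos: [0.411, 0.2355, 0.3315]
ee_rot: [2.218, 2.223, 0.003]
contact_force: [-0.3, -0.1, -1.0]
opening: 0.0284
gripper_force: 26.8
```

{"method": "arm_command", "body": {
  "commands": [
    {"angular": [0, 0, 0], "linear": [-0.05, 0.02, 0], "hand": 255},
    {"angular": [0, 0, 0], "linear": [-0.1, 0.04, 0], "hand": 255},
    {"angular": [0, 0, 0], "linear": [-0.13, 0.04, 0], "hand": 255},
    {"angular": [0, 0, 0], "linear": [-0.13, 0.05, 0], "hand": 255},
    {"angular": [0, 0, 0], "linear": [-0.13, 0.05, 0], "hand": 255},
    {"angular": [0, 0, 0], "linear": [-0.13, 0.05, 0], "hand": 255},
    {"angular": [0, 0, 0], "linear": [-0.13, 0.05, 0], "hand": 255},
    {"angular": [0, 0, 0], "linear": [-0.13, 0.04, 0], "hand": 255},
    {"angular": [0, 0, 0], "linear": [-0.12, 0.04, 0], "hand": 255},
    {"angular": [0, 0, 0], "linear": [-0.1, 0.04, 0], "hand": 255}
  ]
}}

```text
clock: 27.7
ee_pos: [0.5373, -0.1118, 0.3283]
ee_rot: [-2.219, -2.221, 0.002]
contact_force: [0.4, 1.1, -0.8]
opening: 0.0283
gripper_force: 26.8
```

{"method": "arm_command", "body": {
  "commands": [
    {"angular": [0, 0, 0], "linear": [-0.1, 0.03, 0], "hand": 255},
    {"angular": [0, 0, 0], "linear": [-0.08, 0.03, 0], "hand": 255},
    {"angular": [0, 0, 0], "linear": [-0.06, 0.02, 0], "hand": 255},
    {"angular": [0, 0, 0], "linear": [-0.045, 0.015, 0], "hand": 255},
    {"angular": [0, 0, 0], "linear": [-0.03, 0.01, 0.03], "hand": 255},
    {"angular": [0, 0, 0], "linear": [0, 0, 0.08], "hand": 255},
    {"angular": [0, 0, 0], "linear": [0, 0, 0.1], "hand": 255},
    {"angular": [0, 0, 0], "linear": [0, 0, 0.1], "hand": 255},
    {"angular": [0, 0, 0], "linear": [0, 0, 0.06], "hand": 255},
    {"angular": [0, 0, 0], "linear": [0, 0, 0.03], "hand": 255}
  ]
}}

```text
clock: 28.7
ee_pos: [0.5685, -0.2028, 0.2071]
ee_rot: [-2.215, -2.223, 0.002]
contact_force: [0.5, -0.0, -0.8]
opening: 0.0278
gripper_force: 26.8
```

```bash
python3 - <<'E'
from h import *
o=r.get_obs(); print(o["clock"],o["ee_pos"],o["ee_rot"],o["opening"]); c=cam("wrist");save(c,"w5.png"); o=r.get_obs(); print(o["ee_pos"]); P=pts(c)
m=(c["range_z"]>0)&(P[...,2]>.2)&(P[...,2]<.22)
E
```

```text
28.7 [ 0.56851985 -0.20277092  0.20709002] [-2.21505677e+00 -2.22342572e+00  1.73137842e-03] 0.027817431514907953
[ 0.56847296 -0.20288357  0.20672652]
```

View pics/w5.png

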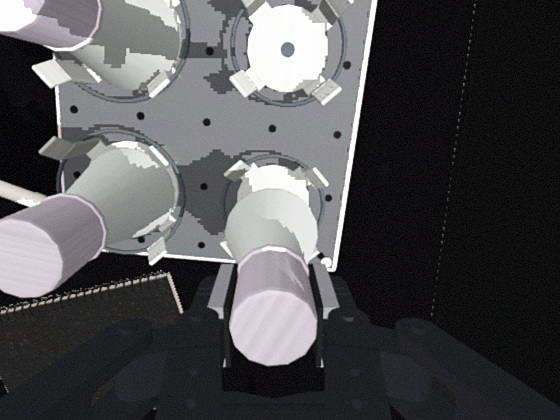

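The small flask is upright over the small clamp at (273,190), and both large flasks sit centred in theirs on the left. Lowering.

{"method": "arm_command", "body": {
  "commands": [
    {"angular": [0, 0, 0], "linear": [-0.003, 0, 0.02], "hand": 255},
    {"angular": [0, 0, 0], "linear": [0, 0, 0.05], "hand": 255},
    {"angular": [0, 0, 0], "linear": [0, 0, 0.06], "hand": 255},
    {"angular": [0, 0, 0], "linear": [0, 0, 0.05], "hand": 255},
    {"angular": [0, 0, 0], "linear": [0, 0, 0.03], "hand": 255},
    {"angular": [0, 0, 0], "linear": [0, 0, 0.015], "hand": 255},
    {"angular": [0, 0, 0], "linear": [0, 0, 0.006], "hand": 255},
    {"angular": [0, 0, 0], "linear": [0, 0, 0], "hand": 255},
    {"angular": [0, 0, 0], "linear": [0, 0, 0], "hand": 255},
    {"angular": [0, 0, 0], "linear": [0, 0, 0], "hand": 255}
  ]
}}

```text
clock: 29.75
ee_pos: [0.5699, -0.2049, 0.1406]
ee_rot: [2.219, 2.223, 0.001]
contact_force: [-0.5, 0.9, -0.9]
opening: 0.0278
gripper_force: 26.8
```

{"method": "arm_command", "body": {
  "commands": [
    {"angular": [0, 0, 0], "linear": [0.003, -0.004, 0.006], "hand": 255},
    {"angular": [0, 0, 0], "linear": [0, 0, 0.004], "hand": 255},
    {"angular": [0, 0, 0], "linear": [0, 0, 0.003], "hand": 255},
    {"angular": [0, 0, 0], "linear": [0, 0, 0.002], "hand": 255},
    {"angular": [0, 0, 0], "linear": [0, 0, 0.002], "hand": 255},
    {"angular": [0, 0, 0], "linear": [0, 0, 0.002], "hand": 255},
    {"angular": [0, 0, 0], "linear": [0, 0, 0.002], "hand": 255},
    {"angular": [0, 0, 0], "linear": [0, 0, 0.002], "hand": 255},
    {"angular": [0, 0, 0], "linear": [0, 0, 0], "hand": 255},
    {"angular": [0, 0, 0], "linear": [0, 0, 0], "hand": 255}
  ]
}}

```text
clock: 30.75
ee_pos: [0.5684, -0.2039, 0.1337]
ee_rot: [2.219, 2.224, -0.0]
contact_force: [-1.4, 0.8, 5.3]
opening: 0.0281
gripper_force: 27.4
```

{"method": "arm_command", "body": {
  "commands": [
    {"angular": [0, 0, 0], "linear": [0, 0, -0.002], "hand": 165},
    {"angular": [0, 0, 0], "linear": [0, 0, 0], "hand": 145},
    {"angular": [0, 0, 0], "linear": [0, 0, 0], "hand": 125},
    {"angular": [0, 0, 0], "linear": [0, 0, 0], "hand": 100},
    {"angular": [0, 0, 0], "linear": [0, 0, 0], "hand": 80},
    {"angular": [0, 0, 0], "linear": [0, 0, 0], "hand": 70},
    {"angular": [0, 0, 0], "linear": [0, 0, 0], "hand": 70},
    {"angular": [0, 0, 0], "linear": [0, 0, -0.02], "hand": 70},
    {"angular": [0, 0, 0], "linear": [0, 0, -0.06], "hand": 70},
    {"angular": [0, 0, 0], "linear": [0, 0, -0.1], "hand": 70}
  ]
}}

```text
clock: 31.75
ee_pos: [0.5674, -0.2037, 0.1872]
ee_rot: [-2.217, -2.222, 0.002]
contact_force: [-0.2, -0.5, 0.1]
opening: 0.0617
gripper_force: 0.0
```

{"method": "arm_command", "body": {
  "commands": [
    {"angular": [0, 0, 0], "linear": [0, 0, -0.14], "hand": 0},
    {"angular": [0, 0, 0], "linear": [0, 0, -0.15], "hand": 0},
    {"angular": [0, 0, 0], "linear": [0.05, -0.01, -0.1], "hand": 0},
    {"angular": [0, 0, 0], "linear": [0.1, -0.03, 0], "hand": 0},
    {"angular": [0, 0, 0], "linear": [0.14, -0.03, 0], "hand": 0},
    {"angular": [0, 0, 0], "linear": [0.14, -0.03, 0], "hand": 0},
    {"angular": [0, 0, 0], "linear": [0.14, -0.03, 0], "hand": 0},
    {"angular": [0, 0, 0], "linear": [0.14, -0.03, 0], "hand": 0},
    {"angular": [0, 0, 0], "linear": [0.14, -0.03, 0], "hand": 0},
    {"angular": [0, 0, 0], "linear": [0.14, -0.03, 0], "hand": 0}
  ]
}}

```text
clock: 32.75
ee_pos: [0.501, 0.0945, 0.3054]
ee_rot: [2.219, 2.223, 0.001]
contact_force: [-0.2, -0.1, 0.2]
opening: 0.0852
gripper_force: 0.0
```

{"method": "arm_command", "body": {
  "commands": [
    {"angular": [0, 0, 0], "linear": [0.14, -0.03, 0], "hand": 0},
    {"angular": [0, 0, 0], "linear": [0.14, -0.03, 0], "hand": 0},
    {"angular": [0, 0, 0], "linear": [0.14, -0.03, 0], "hand": 0},
    {"angular": [0, 0, 0], "linear": [0.14, -0.03, 0], "hand": 0},
    {"angular": [0, 0, 0], "linear": [0.13, -0.03, 0], "hand": 0},
    {"angular": [0, 0, 0], "linear": [0.1, -0.02, 0], "hand": 0},
    {"angular": [0, 0, 0], "linear": [0.06, 0, 0.03], "hand": 0},
    {"angular": [0, 0, 0], "linear": [0.01, 0, 0.08], "hand": 0},
    {"angular": [0, 0, 0], "linear": [0, 0, 0.08], "hand": 0},
    {"angular": [0, 0, 0], "linear": [0, 0, 0.04], "hand": 0}
  ]
}}

```text
clock: 33.75
ee_pos: [0.4495, 0.3504, 0.2344]
ee_rot: [-2.218, -2.225, 0.003]
contact_force: [0.4, -0.5, -0.1]
opening: 0.0853
gripper_force: 0.0
```

```bash
python3 - <<'E'
from h import *
c=cam("wrist"); o=r.get_obs(); print(o["clock"],o["ee_pos"],o["ee_rot"]); T=cam("top"); print(capc(T,.172,0,.569,-.203)); print(capc(c,.0985,0,.452,.352))
o=r.get_obs(); print(o["ee_pos"])
E
```

```text
33.8 [0.44930205 0.34985585 0.23325829] [-2.21840246 -2.22401259  0.00555446]
(array([ 0.5697, -0.2023,  0.1712]), array([ 0.5698, -0.2021,  0.1713]), np.int64(67), 4.609872341156006)
(array([0.4522, 0.3541, 0.0977]), array([0.4521, 0.3539, 0.0976]), np.int64(1066), 18.734521865844727)
[0.44965718 0.35011865 0.23464372]
```

{"method": "arm_command", "body": {
  "commands": [
    {"angular": [0, 0, 0], "linear": [0.006, 0.005, 0.03], "hand": 0},
    {"angular": [0, 0, 0], "linear": [0.006, 0.005, 0.07], "hand": 0},
    {"angular": [0, 0, 0], "linear": [0, 0, 0.09], "hand": 0},
    {"angular": [0, 0, 0], "linear": [0, 0, 0.09], "hand": 0},
    {"angular": [0, 0, 0], "linear": [0, 0, 0.09], "hand": 0},
    {"angular": [0, 0, 0], "linear": [0, 0, 0.09], "hand": 0},
    {"angular": [0, 0, 0], "linear": [0, 0, 0.07], "hand": 0},
    {"angular": [0, 0, 0], "linear": [0, 0, 0.03], "hand": 0},
    {"angular": [0, 0, 0], "linear": [0, 0, 0.01], "hand": 0},
    {"angular": [0, 0, 0], "linear": [0, 0, 0], "hand": 0}
  ]
}}

```text
clock: 34.85
ee_pos: [0.4535, 0.3548, 0.0653]
ee_rot: [2.219, 2.224, 0.001]
contact_force: [0.6, -0.4, 0.1]
opening: 0.0857
gripper_force: 0.0
```

```bash
python3 - <<'E'
from h import *
c=cam("wrist"); o=r.get_obs(); print(o["clock"],o["ee_pos"],capc(c,.0975,0,.452,.3535,.02))
E
```

```text
34.9 [0.45363845 0.35489043 0.06568051] (array([0.4524, 0.3555, 0.0977]), array([0.4524, 0.355 , 0.0973]), np.int64(5287), 42.38892364501953)
```

{"method": "arm_command", "body": {
  "commands": [
    {"angular": [0, 0, 0], "linear": [0, -0.003, 0.018], "hand": 0},
    {"angular": [0, 0, 0], "linear": [0, 0, 0], "hand": 60},
    {"angular": [0, 0, 0], "linear": [0, 0, 0], "hand": 100},
    {"angular": [0, 0, 0], "linear": [0, 0, 0], "hand": 130},
    {"angular": [0, 0, 0], "linear": [0, 0, 0], "hand": 155},
    {"angular": [0, 0, 0], "linear": [0, 0, 0], "hand": 180},
    {"angular": [0, 0, 0], "linear": [0, 0, 0], "hand": 255},
    {"angular": [0, 0, 0], "linear": [0, 0, 0], "hand": 255},
    {"angular": [0, 0, 0], "linear": [0, 0, 0], "hand": 255},
    {"angular": [0, 0, 0], "linear": [0, 0, 0], "hand": 255}
  ]
}}

```text
clock: 35.9
ee_pos: [0.4522, 0.3545, 0.0595]
ee_rot: [2.219, 2.224, 0.0]
contact_force: [-1.3, -0.6, 5.5]
opening: 0.0282
gripper_force: 25.6
```

{"method": "arm_command", "body": {
  "commands": [
    {"angular": [0, 0, 0], "linear": [0, 0, -0.03], "hand": 255},
    {"angular": [0, 0, 0], "linear": [0, 0, -0.07], "hand": 255},
    {"angular": [0, 0, 0], "linear": [0, 0, -0.11], "hand": 255},
    {"angular": [0, 0, 0], "linear": [0, 0, -0.12], "hand": 255},
    {"angular": [0, 0, 0], "linear": [0, 0, -0.12], "hand": 255},
    {"angular": [0, 0, 0], "linear": [0, 0, -0.12], "hand": 255},
    {"angular": [0, 0, 0], "linear": [0, 0, -0.12], "hand": 255},
    {"angular": [0, 0, 0], "linear": [0, 0, -0.11], "hand": 255},
    {"angular": [0, 0, 0], "linear": [0, 0, -0.07], "hand": 255},
    {"angular": [0, 0, 0], "linear": [0, 0, -0.03], "hand": 255}
  ]
}}

```text
clock: 36.9
ee_pos: [0.4524, 0.3548, 0.3318]
ee_rot: [2.219, 2.224, 0.004]
contact_force: [0.8, -0.1, -2.0]
opening: 0.0285
gripper_force: 25.2
```

{"method": "arm_command", "body": {
  "commands": [
    {"angular": [0, 0, 0], "linear": [-0.05, 0.01, 0], "hand": 255},
    {"angular": [0, 0, 0], "linear": [-0.1, 0.03, 0], "hand": 255},
    {"angular": [0, 0, 0], "linear": [-0.13, 0.03, 0], "hand": 255},
    {"angular": [0, 0, 0], "linear": [-0.13, 0.04, 0], "hand": 255},
    {"angular": [0, 0, 0], "linear": [-0.13, 0.04, 0], "hand": 255},
    {"angular": [0, 0, 0], "linear": [-0.13, 0.04, 0], "hand": 255},
    {"angular": [0, 0, 0], "linear": [-0.13, 0.03, 0], "hand": 255},
    {"angular": [0, 0, 0], "linear": [-0.13, 0.03, 0], "hand": 255},
    {"angular": [0, 0, 0], "linear": [-0.12, 0.03, 0], "hand": 255},
    {"angular": [0, 0, 0], "linear": [-0.1, 0.03, 0], "hand": 255}
  ]
}}

```text
clock: 37.9
ee_pos: [0.5449, 0.0058, 0.3276]
ee_rot: [-2.22, -2.22, 0.005]
contact_force: [0.0, 0.3, -0.9]
opening: 0.0282
gripper_force: 25.2
```

{"method": "arm_command", "body": {
  "commands": [
    {"angular": [0, 0, 0], "linear": [-0.1, 0.03, 0], "hand": 255},
    {"angular": [0, 0, 0], "linear": [-0.09, 0.03, 0], "hand": 255},
    {"angular": [0, 0, 0], "linear": [-0.08, 0.02, 0], "hand": 255},
    {"angular": [0, 0, 0], "linear": [-0.055, 0.02, 0], "hand": 255},
    {"angular": [0, 0, 0], "linear": [-0.03, 0.01, 0.03], "hand": 255},
    {"angular": [0, 0, 0], "linear": [0, 0, 0.08], "hand": 255},
    {"angular": [0, 0, 0], "linear": [0, 0, 0.1], "hand": 255},
    {"angular": [0, 0, 0], "linear": [0, 0, 0.1], "hand": 255},
    {"angular": [0, 0, 0], "linear": [0, 0, 0.06], "hand": 255},
    {"angular": [0, 0, 0], "linear": [0, 0, 0.03], "hand": 255}
  ]
}}

```text
clock: 38.9
ee_pos: [0.5777, -0.096, 0.2067]
ee_rot: [-2.215, -2.223, 0.003]
contact_force: [0.2, -0.3, -1.1]
opening: 0.0282
gripper_force: 25.2
```

```bash
python3 - <<'E'
from h import *
c=cam("wrist");save(c,"w6.png"); o=r.get_obs(); print(o["clock"],o["ee_pos"],o["ee_rot"],o["opening"])
E
```

```text
38.95 [ 0.57778692 -0.09606907  0.20641475] [-2.21498706 -2.2228282   0.00317647] 0.028370164816838805
```

View pics/w6.png

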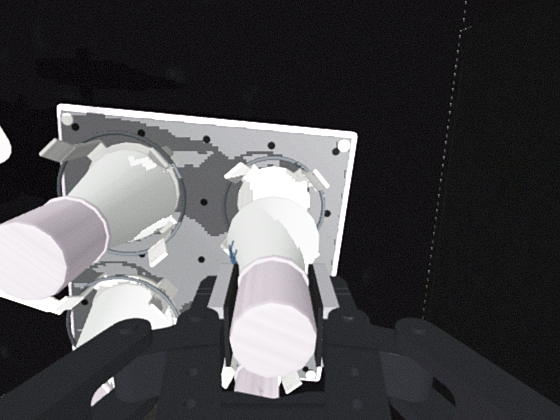

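The last flask is upright over the last small clamp, at (275,190). Lowering as before.

{"method": "arm_command", "body": {
  "commands": [
    {"angular": [0, 0, 0], "linear": [0, 0, 0.02], "hand": 255},
    {"angular": [0, 0, 0], "linear": [0, 0, 0.05], "hand": 255},
    {"angular": [0, 0, 0], "linear": [0, 0, 0.06], "hand": 255},
    {"angular": [0, 0, 0], "linear": [0, 0, 0.05], "hand": 255},
    {"angular": [0, 0, 0], "linear": [0, 0, 0.03], "hand": 255},
    {"angular": [0, 0, 0], "linear": [0, 0, 0.015], "hand": 255},
    {"angular": [0, 0, 0], "linear": [0, 0, 0.006], "hand": 255},
    {"angular": [0, 0, 0], "linear": [0, 0, 0], "hand": 255},
    {"angular": [0, 0, 0], "linear": [0, 0, 0], "hand": 255},
    {"angular": [0, 0, 0], "linear": [0, 0, 0], "hand": 255}
  ]
}}

```text
clock: 39.95
ee_pos: [0.5795, -0.0968, 0.1406]
ee_rot: [2.219, 2.223, 0.001]
contact_force: [-0.0, -0.6, -1.5]
opening: 0.0281
gripper_force: 25.2
```

{"method": "arm_command", "body": {
  "commands": [
    {"angular": [0, 0, 0], "linear": [0, -0.003, 0.006], "hand": 255},
    {"angular": [0, 0, 0], "linear": [0, 0, 0.004], "hand": 255},
    {"angular": [0, 0, 0], "linear": [0, 0, 0.003], "hand": 255},
    {"angular": [0, 0, 0], "linear": [0, 0, 0.002], "hand": 255},
    {"angular": [0, 0, 0], "linear": [0, 0, 0.002], "hand": 255},
    {"angular": [0, 0, 0], "linear": [0, 0, 0.002], "hand": 255},
    {"angular": [0, 0, 0], "linear": [0, 0, 0.002], "hand": 255},
    {"angular": [0, 0, 0], "linear": [0, 0, 0.002], "hand": 255},
    {"angular": [0, 0, 0], "linear": [0, 0, 0], "hand": 255},
    {"angular": [0, 0, 0], "linear": [0, 0, 0], "hand": 255}
  ]
}}

```text
clock: 40.95
ee_pos: [0.5784, -0.0968, 0.1335]
ee_rot: [2.219, 2.224, 0.0]
contact_force: [-1.7, 0.5, 5.7]
opening: 0.0282
gripper_force: 25.8
```

{"method": "arm_command", "body": {
  "commands": [
    {"angular": [0, 0, 0], "linear": [0, 0, -0.002], "hand": 165},
    {"angular": [0, 0, 0], "linear": [0, 0, 0], "hand": 145},
    {"angular": [0, 0, 0], "linear": [0, 0, 0], "hand": 125},
    {"angular": [0, 0, 0], "linear": [0, 0, 0], "hand": 100},
    {"angular": [0, 0, 0], "linear": [0, 0, 0], "hand": 80},
    {"angular": [0, 0, 0], "linear": [0, 0, 0], "hand": 70},
    {"angular": [0, 0, 0], "linear": [0, 0, 0], "hand": 70},
    {"angular": [0, 0, 0], "linear": [0, 0, -0.02], "hand": 70},
    {"angular": [0, 0, 0], "linear": [0, 0, -0.06], "hand": 70},
    {"angular": [0, 0, 0], "linear": [0, 0, -0.1], "hand": 70}
  ]
}}

```text
clock: 41.95
ee_pos: [0.5774, -0.0967, 0.1873]
ee_rot: [-2.217, -2.222, 0.003]
contact_force: [0.0, -0.5, 0.1]
opening: 0.062
gripper_force: 0.0
```

{"method": "arm_command", "body": {
  "commands": [
    {"angular": [0, 0, 0], "linear": [0, 0, -0.14], "hand": 70},
    {"angular": [0, 0, 0], "linear": [0, 0, -0.15], "hand": 70},
    {"angular": [0, 0, 0], "linear": [0, 0, -0.15], "hand": 70},
    {"angular": [0, 0, 0], "linear": [0.05, -0.02, -0.05], "hand": 70},
    {"angular": [0, 0, 0], "linear": [0.1, -0.03, 0], "hand": 70},
    {"angular": [0, 0, 0], "linear": [0.14, -0.05, 0], "hand": 70},
    {"angular": [0, 0, 0], "linear": [0.14, -0.05, 0], "hand": 70},
    {"angular": [0, 0, 0], "linear": [0.14, -0.05, 0], "hand": 70},
    {"angular": [0, 0, 0], "linear": [0.1, -0.03, 0], "hand": 70},
    {"angular": [0, 0, 0], "linear": [0, 0, 0], "hand": 70}
  ]
}}

```text
clock: 42.95
ee_pos: [0.5067, 0.1091, 0.3354]
ee_rot: [-2.21, -2.231, -0.002]
contact_force: [0.1, -0.0, 0.2]
opening: 0.0619
gripper_force: 0.0
```

```bash
python3 - <<'E'
from h import *
T=cam("top"); S=cam("scene")
for h,x,y in((.204,.473,-.087),(.204,.463,-.193),(.172,.578,-.097),(.172,.569,-.202)): print(capc(T,h,0,x,y))
for h,x,y in((.105,.443,.123),(.14,.539,.503)): print(capc(T,h,0,x,y))
k=lambda a:cv2.resize(a[...,::-1],None,fx=3,fy=3,interpolation=cv2.INTER_CUBIC)
cv2.imwrite("pics/fin.png",np.hstack([k(T["pixels"][160:260,270:390]),k(S["pixels"][150:250,250:390])])); print(r.get_obs()["clock"])
E
```

```text
(array([ 0.4753, -0.0906,  0.2028]), array([ 0.4759, -0.0904,  0.2031]), np.int64(115), 6.082862854003906)
(array([ 0.465 , -0.1953,  0.2036]), array([ 0.465 , -0.1954,  0.2037]), np.int64(120), 6.219496726989746)
(array([ 0.5806, -0.0993,  0.1712]), array([ 0.5804, -0.1001,  0.1714]), np.int64(66), 4.667138576507568)
(array([ 0.5697, -0.2022,  0.1715]), array([ 0.5702, -0.2021,  0.1715]), np.int64(67), 4.609872341156006)
(array([nan, nan, nan]), array([nan, nan, nan]), np.int64(0), 0.0)
(array([0.5388, 0.503 , 0.1377]), array([0.5382, 0.5032, 0.1378]), np.int64(118), 6.368438243865967)
43.05
  return _methods._mean(a, axis=axis, dtype=dtype,
  ret = ret.dtype.type(ret / rcount)
h.py:24: RuntimeWarning: Mean of empty slice.
  z=np.median(P[m][:,2]); return ray(c,a,b,z).round(4), P[m].mean(0).round(4), m.sum(), q
  ret = um.true_divide(
```

View pics/fin.png

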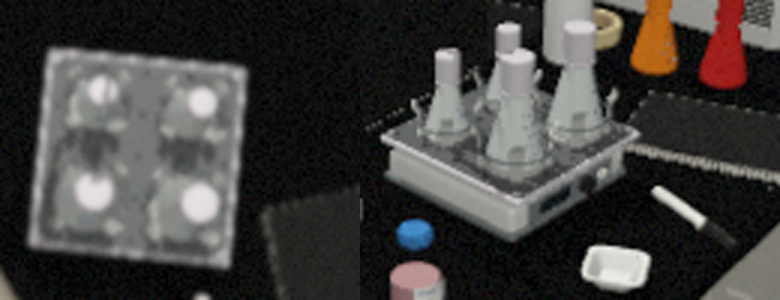

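All four flasks stand upright and flat in their clamps, with caps at z 0.203 and 0.171, and the pink bottle is unmoved in the scene view. Handing in.

```bash
python3 -c "
from bench import r
print(r.hand_in())"
```

```text
the job is handed in; nothing more can be done
None
```

All four flasks stand upright in their matching clamps, the two blue-capped bottles were left where they stood, and the job is handed in at about 43 s of the 128 s allowed.

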